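# Put the lamp head on the copy stand's spigot and latch it

### The arm

A 6-joint arm with a two-finger parallel gripper is mounted at the origin on the work surface. World frame = base frame: x ahead of the robot, y to its left, z up, the work surface at z = 0. Lengths are in m, angles in rad, forces in N, time in s.
With the tool pointing down it reaches from about 0.35 to 0.775 m from the base axis. Payload 7.3 kg.
Tool frame: the origin (TCP) lies on the front face of the gripper's body, between the roots of the fingers; the fingertips stand 66 mm ahead of it and the grasp point (between the pads) lies 47 mm ahead of it; z points along the fingers, y is the direction in which the jaws open and shut (so a half turn about z gives the same grasp; the last joint's range is limited). The gripper opens to 92 mm and grips with 3 to 60 N. Pads are 19 mm wide; open, the fingers measure 130 mm over their backs; the gripper's body (75 mm by 190 mm) begins 47 mm behind the grasp point.
Start: joints at [-1.331, 0.342, 1.524, -0, 1.275, -0.146], TCP at [0.198, -0.486, 0.292] pointing down, gripper open.
Joint ranges: [-2.53, 2.53], [-0.77, 2.02], [0.04, 2.7], [-1, 4.14], [0.28, 2.66], [-3.11, 3.11]. Speed limits (rad/s): [2.57, 2.57, 3.14, 3.14, 3.14, 3.14].

### API

Orientations are given as [roll, pitch, yaw] about the fixed x, y, z axes, in that order (R = Rz(yaw) Ry(pitch) Rx(roll)).
In Python, from cell import observe, read_camera, hand_in, search_frame, tip_of gives the robot as it stands. The module is installed in compiled form; this text tells all that it offers.
- The arm moves only by the tool apply_moves, never from a script. Its argument "motion" is a list of rows, each an object with "offset": the shift along the tool's x, y, z in mm, a list of three; "rotation": the turn, a rotation vector about the tool's x, y, z in rad, a list of three. In form: [{"offset": [x, y, z], "rotation": [rx, ry, rz]}, ...]. A call has 1 to 12 rows; each row shifts and turns the pose as measured when the row begins, along the tool's axes as they then stand; what a row does not reach is not made up. A row lasts 1/12 s, in which the tool goes at most 41.7 mm and 7.16 degrees, less where a joint would pass 70% of its speed; a pose out of reach is approached as far as the arm can. A call with a gripper value outside its range is refused whole. "grip" is the closure, from 0 (fully open) to 1 (shut), set as the call begins (left out, the last holds). The fingers move at their own pace and stop on an object; "grip_force" is the grip in N (left out, the last holds). Time passes only in rows, so rows that do not move let the fingers close. It gives the time, the measured TCP pose, the force and the opening at its end, in the units of the state.
- observe(): the state, without advancing time (a new reading comes with each control period).
- read_camera(name): name is "scene" or "top"; returns a dict with "img" (420x560x3 uint8, red, green, blue), "camera_matrix" (3x3 intrinsics, pixels), "R" (3x3) and "t" (3): a world point X has camera coordinates R X + t. Camera axes: x right, y down, z forward; pixel columns grow to the right and rows downward; lengths in m; the calibration is good to about 2 mm. A picture is of the moment at which its call begins. There is no depth.
- hand_in(): hands the job in, once; it reports no verdict.
Trained networks look in a picture, given as the dict that the camera call returned (one of the last four; its "shot" number tells which), for a name from the list of things; names that differ only in an ending like _2 or _b are one class to them, and where a whole thing is asked for, a point or a joint stands for the part that bears it (a point fixed in the world has none). Each returns a list of dicts, best first, with "score" (0 to 1); they miss things now and then, are a little off and sometimes report something else, mostly with a low value. They report only what shows in the picture. A call takes as long as a camera call. They do not tell look-alikes from the thing itself.
- search_frame(query, picture): "location" ([x, y, z] in m, in world coordinates, good to about 4 mm: the middle of the surface that is visible of it).
- tip_of(query, picture): "location" ([x, y, z] in m, in world coordinates, good to about 4 mm: a listed point, or the origin of a listed thing).
The state is a dict: "time": time; "qpos": joint angles; "qvel": joint speeds; "joint_efforts": joint torques, N m; "tool_pos": TCP position; "tool_rot": TCP orientation; "contact_force": force on the tool from outside, world axes, zero at the start; "torque": the same for the moment, N m; "opening": finger opening in m.
Only numpy, scipy, OpenCV 4.12 (cv2) and the standard library are available. Lean on these libraries where they do the work, as an engineer would, in place of code of your own. Each camera call takes 0.05 s, during which the arm holds its last target.

### The job

Put the lamp head on the stand's spigot, with its shade pointing out over the white grid board: feel for the angle at which a notch of its sleeve drops over the spigot's cross pin, and push it fully home, flat on the grey seat. Only then swing the red handle a quarter turn to its stop so that its tongue locks the foot of the sleeve, let go, and leave the other things on the desk where they are.

Things in the scene. Friction and masses are not known exactly. Their poses are not given: they have to be found in the camera images.
- lamp: Small lamp head, loose (0.25 to 0.5 kg), upright on the desk to the robot's right. Black upright sleeve, 33 mm outside diameter, 80 mm tall, shut at the top; grip its bare upper part from above, fingers on its free +y and -y sides. Arm and shade on its +x side, a black knob 22 mm wide, centred 42 mm up, sticking out to 38 mm on its -x side. Origin: centre of the foot's underside; z up along the bore.
- bore (a point): Centre of the sleeve's mouth, in the plane of the foot's underside. Bore 23 mm in diameter, 76 mm deep, open downwards. The aluminium foot is an octagonal flange 52 mm across, 8 mm thick. Four open notches, 8 mm wide and 16 mm high, are cut through flange and sleeve wall along the lamp's +x, -x, +y and -y axes.
- shade (a point): Centre of the lamp's grey bell shade (56 mm wide, 22 to 60 mm above the foot's underside), 66 mm from the sleeve's axis along the lamp's +x and 40 mm above the foot's underside. It should end within 60 degrees of the stand's +x direction; one of the notches always allows 45 or less.
- stand: Fixed lamp stand: dark steel plate 150 x 110 x 14 mm with a grey round boss, 60 mm in diameter, that carries the spigot. Origin: on the desk under the spigot's axis; z up; x points from the spigot towards the white grid board (fixed, 160 x 250 mm, 10 mm thick, beginning 70 mm from the axis). The red latch's pivot stands 44 mm from the axis on the -x side.
- seat (a point): Centre of the boss's flat top, 40 mm above the desk: the seat for the sleeve's foot. A round brass cross pin 5 mm thick and 34 mm long runs level through the spigot, centred 8 mm above the seat. Its direction is not reported: 15 to 75 degrees anticlockwise from the stand's x axis. Foot on the pin: it stops 10.5 mm above the seat. With a notch within about 5 degrees of the pin it goes down.
- spigot_top (a point): Centre of the top of the fixed steel spigot, 58 mm above the seat. The spigot is 20 mm in diameter; its top 12 mm taper to 10 mm.
- latch (a joint): Red quarter-turn latch, vertical axis, hard stops at 0 and 1.571 rad, growing anticlockwise from above. 0 = open: handle along the stand's +y. 1.571 = locked: handle along the stand's -x, straight away from the spigot, its short tongue 3 mm above the foot's flange. Stays where left, resists with 0.06 N m. If the sleeve is not down, the tongue strikes the flange. Handle: bar 14 mm wide, top 58 mm above the desk.
- latch_post (a point): Top of the upright red post, 12 mm in diameter, near the handle's end: 90 mm above the desk, 74 mm from the latch's axis, standing 32 mm above the bar. Push or pinch it to turn the latch.
- padlock: Brass padlock lying on the grid board, body 44 x 40 x 18 mm; leave it alone. Origin: underside of its body.
- lens: Black camera lens standing on the desk, 68 mm in diameter, 78 mm tall; leave it alone. Origin: centre of its underside.
- loupe: Clear and black loupe, 44 mm in diameter, 40 mm tall; leave it alone. Origin: centre of its underside.
- jar: Amber jar with a white cap, 48 mm in diameter, 62 mm tall; leave it alone. Origin: centre of its underside.
- stamp: Rubber stamp with a wooden grip, 50 x 30 mm, 64 mm tall; leave it alone. Origin: centre of its underside.
- brush: Brush lying on the desk, 170 mm long; leave it alone. Origin: on its underside.
- mug: Blue mug, 76 mm in diameter, 95 mm tall; leave it alone. Origin: centre of its underside.
Mind the look-alikes: they are no part of the job. What is shaped like the lamp but orange is not meant. What is shaped like the stand but green is not meant.

How it is judged:
On the way, in this order (a step that is already met when the one before it is completed fails the run):
1. the sleeve is fully home on the spigot's seat, shade over the board, while the latch is still open (below 0.8 rad) (z of lamp in the frame of stand below 0.0435 m and horizontal distance between lamp and seat below 0.004 m and angle between lamp's own z axis and vertical below 0.06 rad and x of shade in the frame of stand above 0.033 m and value of joint latch below 0.8 rad), for 0.2 s.
2. the latch is turned to its locked stop with the sleeve home (z of lamp in the frame of stand below 0.0435 m and horizontal distance between lamp and seat below 0.004 m and angle between lamp's own z axis and vertical below 0.06 rad and x of shade in the frame of stand above 0.033 m and value of joint latch above 1.45 rad), for 0.2 s.
At the end, for the whole second after the job is handed in: Sleeve fully home: foot within 3.5 mm of the seat's height, axis within 4 mm of the seat's centre, upright within 0.06 rad, shade centre at least 33 mm along the stand's +x (over the board side); latch above 1.45 rad; lamp and latch at rest and released (all of step 2 and linear speed of lamp below 0.02 m/s and velocity of joint latch below 0.1 rad/s); the robot touches nothing.
It fails at once if another thing on the desk (padlock, lens, loupe, jar, stamp, brush, mug) is moved by more than 30 mm (distance of any of padlock, lens, loupe, jar, stamp, brush, mug from where it was at the start of the episode above 0.03 m).
It also fails if it takes over 64 s, if anything falls off the work surface, if the arm or the gripper's body presses on something with over 40 N, if the wrist force passes 120 N, or if a joint passes its speed limit or range.

## Working session

There is one attempt and no reset: what is moved stays moved. The work goes in short steps, Python scripts to look and compute and a tool call to move; the robot and the scene stay as the last step left them, time stands still between calls to the robot, and variables do not carry over. Pictures are saved under pics/ and viewed, and the job is handed in when it is done.

Besides the shell and the picture viewer there is one more tool, called after ">>>" by a JSON object that holds its "op" and its "data", one argument or row to a line. apply_moves: Moves the arm, as the interface text tells. Its arguments: {"type":"object","properties":{"motion":{"type":"array"},"grip":{"type":"number"},"grip_force":{"type":"number"}},"required":["motion"]}

```bash
mkdir -p pics; ls; cat > h.py <<'E'
import numpy as np, cv2
from cell import *
def save(p,n,crop=None,s=1):
    im=cv2.cvtColor(p["img"],cv2.COLOR_RGB2BGR)
    if crop: x0,y0,x1,y1=crop; im=im[y0:y1,x0:x1]
    if s!=1: im=cv2.resize(im,None,fx=s,fy=s,interpolation=cv2.INTER_CUBIC)
    cv2.imwrite("pics/"+n+".png",im)
def proj(p,X):
    c=np.array(p["R"])@np.array(X)+np.array(p["t"]); u=np.array(p["camera_matrix"])@c; return u[:2]/u[2]
def ray(p,uv,z):
    K=np.array(p["camera_matrix"]);R=np.array(p["R"]);t=np.array(p["t"])
    d=R.T@np.linalg.solve(K,[uv[0],uv[1],1]); o=-R.T@t
    return o+d*(z-o[2])/d[2]
E
python3 - <<'E'
from h import *
np.set_printoptions(precision=4,suppress=True)
print(observe())
a=read_camera("scene");b=read_camera("top")
save(a,"s0");save(b,"t0")
for n,p in(("scene",a),("top",b)):
    print(n,"cam",-np.array(p["R"]).T@p["t"])
    for q in["lamp","stand","shade","bore","seat","spigot_top","latch_post"]:
        print(q,[(round(r["score"],2),np.round(r["location"],3),np.round(proj(p,r["location"]))) for r in tip_of(q,p)])
E
```

```text
pics
{'time': 0.0, 'qpos': array([-1.331 ,  0.3427,  1.525 , -0.    ,  1.2754, -0.146 ]), 'qvel': array([ 0.0009,  0.0001,  0.0005,  0.0002,  0.0001, -0.0014]), 'joint_efforts': array([  0.0015, -43.1249, -24.4218,   0.0718,   0.056 ,  -0.0001]), 'tool_pos': array([ 0.1975, -0.4861,  0.2915]), 'tool_rot': array([-3.1401, -0.0002,  0.3858]), 'contact_force': array([ 0.6554,  0.157 , -0.8156]), 'torque': array([-0.0227,  0.0358, -0.0282]), 'opening': 0.09177029643244408}
scene cam [ 0.9005 -0.5362  1.2017]
lamp [(0.96, array([ 0.487, -0.274,  0.003]), array([208., 277.])), (0.88, array([ 0.356, -0.182, -0.002]), array([192., 227.])), (0.73, array([0.559, 0.177, 0.003]), array([322., 171.]))]
stand [(0.85, array([ 0.558,  0.179, -0.001]), array([322., 171.])), (0.75, array([ 0.325,  0.225, -0.002]), array([267., 127.]))]
shade [(0.89, array([ 0.364, -0.246,  0.04 ]), array([176., 239.])), (0.7, array([ 0.497, -0.347,  0.039]), array([191., 297.]))]
bore [(0.78, array([ 0.361, -0.182,  0.   ]), array([193., 227.]))]
seat [(0.81, array([0.327, 0.229, 0.042]), array([268., 117.])), (0.65, 
[... 787 characters left out ...]
.69, array([ 0.486, -0.286, -0.002]), array([365., 234.]))]
shade [(0.7, array([ 0.496, -0.345,  0.037]), array([386., 230.])), (0.68, array([ 0.365, -0.245,  0.039]), array([355., 269.]))]
bore [(0.84, array([ 0.486, -0.284, -0.005]), array([364., 234.])), (0.81, array([ 0.356, -0.18 , -0.005]), array([333., 272.]))]
seat [(0.83, array([0.561, 0.175, 0.04 ]), array([227., 203.])), (0.75, array([0.326, 0.222, 0.038]), array([207., 275.]))]
spigot_top [(0.93, array([0.555, 0.179, 0.1  ]), array([224., 201.])), (0.73, array([0.329, 0.225, 0.096]), array([204., 272.]))]
latch_post [(0.63, array([0.4 , 0.27, 0.09]), array([191., 249.])), (0.55, array([0.629, 0.237, 0.089]), array([208., 178.]))]
```

View pics/s0.png

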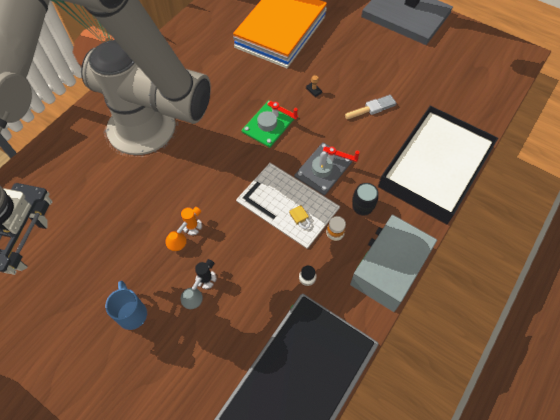

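View pics/t0.png

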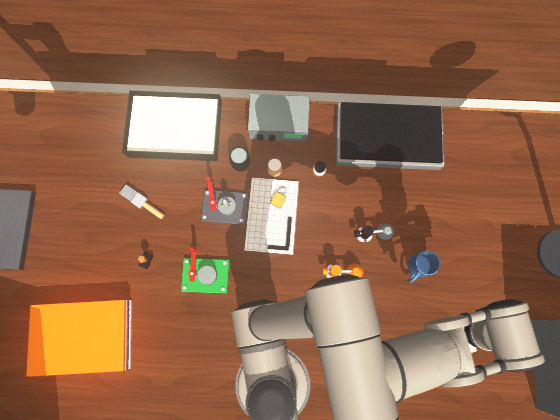

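Candidates are as follows. Lamp: black/grey at scene (205,275), or orange at (190,222), which is the look-alike. Stand: dark steel at scene (325,165), or green at (268,122), which is the look-alike. I choose the black lamp and the dark stand, and check them in close crops.

```bash
python3 - <<'E'
from h import *
a=read_camera("scene");b=read_camera("top")
save(a,"c1",(285,125,385,200),7)
save(a,"c2",(160,240,240,320),6)
save(b,"c3",(195,165,305,260),6)
save(b,"c4",(345,215,405,255),8)
for n,p in(("scene",a),("top",b)):
    print(n,p["camera_matrix"])
    for q in["padlock","lens","loupe","jar","stamp","brush","mug"]:
        print(q,[(round(r["score"],2),np.round(r["location"],3)) for r in tip_of(q,p)][:2])
E
```

```text
scene [[481.25612854   0.         275.7952178 ]
 [  0.         481.25612854 204.25699236]
 [  0.           0.           1.        ]]
padlock [(0.54, array([0.589, 0.014, 0.01 ]))]
lens [(0.58, array([0.72 , 0.147, 0.   ]))]
loupe [(0.51, array([ 0.707, -0.124, -0.001]))]
jar [(0.56, array([ 0.694,  0.031, -0.004])), (0.47, array([0.721, 0.149, 0.002]))]
stamp [(0.54, array([ 0.367,  0.437, -0.003])), (0.35, array([ 0.718,  0.146, -0.002]))]
brush [(0.67, array([0.559, 0.462, 0.001])), (0.48, array([0.557, 0.181, 0.044]))]
mug [(0.61, array([ 0.392, -0.46 , -0.   ]))]
top [[465.17464159   0.         279.64065192]
 [  0.         465.17464159 210.52689922]
 [  0.           0.           1.        ]]
padlock [(0.61, array([0.589, 0.008, 0.01 ]))]
lens [(0.55, array([ 0.714,  0.142, -0.001]))]
loupe [(0.45, array([ 0.7  , -0.125, -0.   ]))]
jar [(0.56, array([ 0.694,  0.024, -0.   ]))]
stamp [(0.7, array([0.368, 0.434, 0.002]))]
brush [(0.87, array([0.562, 0.463, 0.003])), (0.21, array([ 0.389, -0.46 , -0.002]))]
mug [(0.69, array([ 0.497, -0.347,  0.04 ])), (0.65, array([ 0.388, -0.462, -0.001]))]
```

View pics/c1.png

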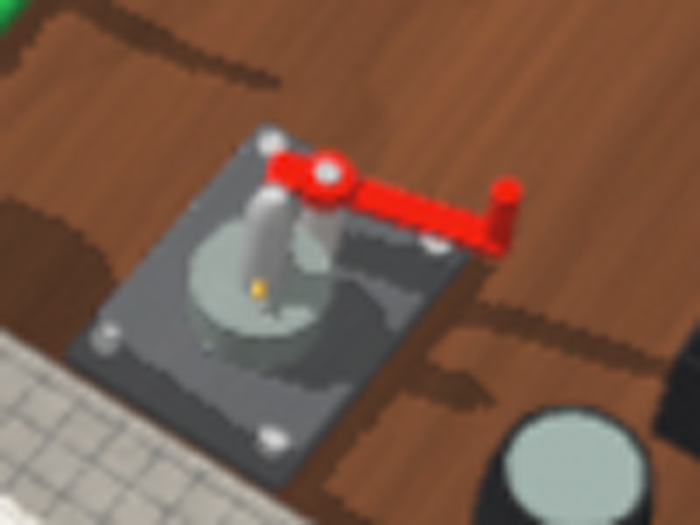

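View pics/c2.png

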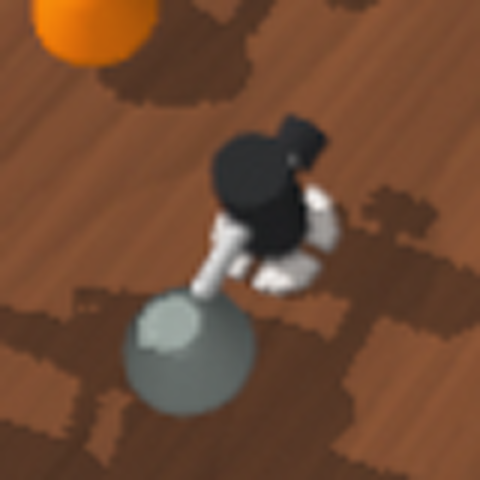

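View pics/c3.png

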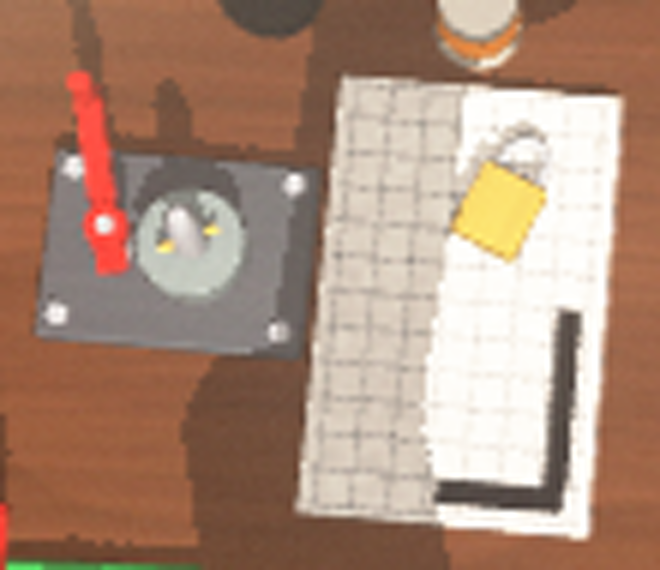

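View pics/c4.png

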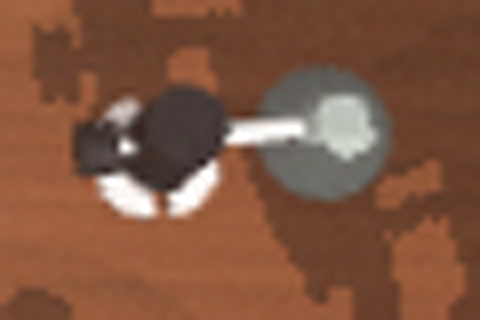

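```bash
python3 - <<'E'
from h import *
np.set_printoptions(precision=4,suppress=True)
b=read_camera("top");a=read_camera("scene")
T=lambda u,v,z:ray(b,(195+u/6-.5,165+v/6-.5),z)
c=[T(60,150,.014),T(320,172,.014),T(297,360,.014),T(37,340,.014)]
g=[T(343,75,.01),T(622,95,.01),T(590,538,.01),T(298,512,.01)]
for q in(c,g):
    print(np.array(q)); 
    for i in range(4):
        d=q[(i+1)%4]-q[i]; print(np.hypot(*d[:2]),np.degrees(np.arctan2(d[1],d[0])))
print("plate centre",np.mean(c,0))
p1,p2=T(163,247,.048),T(212,230,.048); d=p2-p1
print("pin",p1,p2,(p1+p2)/2,np.hypot(*d[:2]),np.degrees(np.arctan2(d[1],d[0])))
print("boss", T(190,243,.04))
print("pivot",T(104,224,.06),"post",T(79,82,.09), "spigot top",T(180,215,.098))
S=lambda u,v,z:ray(a,(285+u/7-.5,125+v/7-.5),z)
print("scene: boss",S(262,275,.04),"pin end",S(258,289,.048),"spig",S(275,188,.098),"post",S(507,185,.09),"pivot",S(328,172,.06))
c=[S(262,125,.014),S(470,255,.014),S(280,487,.014),S(68,352,.014)]
print("plate",np.mean(c,0)); 
for i in range(4):
        d=c[(i+1)%4]-c[i]; print(np.hypot(*d[:2]),np.degrees(np.arctan2(d[1],d[0])))
L=lambda u,v,z:ray(b,(345+u/8-.5,215+v/8-.5),z)
M=lambda u,v,z:ray(a,(160+u/6-.5,240+v/6-.5),z)
print("lamp top",L(187,125,.08),"shade top",L(325,133,.05),"knob",L(95,150,.042))
print("lamp scene",M(250,172,.08),"shade",M(190,352,.04),"knob",M(303,142,.045))
E
```

```text
[[0.6112 0.2578 0.014 ]
 [0.6051 0.1116 0.014 ]
 [0.4977 0.1179 0.014 ]
 [0.5025 0.262  0.014 ]]
0.1464094996851795 -92.39257541577271
0.10751230639159307 176.6244876910798
0.14415054717737097 88.1174115393567
0.1087803579343324 -2.1711838841878723
[[ 0.6631  0.1023  0.01  ]
 [ 0.6585 -0.0557  0.01  ]
 [ 0.4071 -0.0474  0.01  ]
 [ 0.4142  0.1125  0.01  ]]
0.15805080328464277 -91.66410276289099
0.2515364874810192 178.1041582520791
0.16010341290718008 87.47268177314776
0.24914110289989136 -2.365953340436842
plate centre [0.5541 0.1873 0.014 ]
pin [0.5506 0.1916 0.048 ] [0.5613 0.1656 0.048 ] [0.5559 0.1786 0.048 ] 0.02807637937154654 -67.65316182806943
boss [0.5553 0.1781 0.04  ]
pivot [0.5592 0.2227 0.06  ] post [0.6296 0.2372 0.09  ] spigot top [0.5572 0.1771 0.098 ]
scene: boss [0.5569 0.1771 0.04  ] pin end [0.5615 0.1654 0.048 ] spig [0.5562 0.1798 0.098 ] post [0.6299 0.2387 0.09  ] pivot [0.5582 0.2237 0.06  ]
plate [0.5593 0.1836 0.014 ]
0.10927649041732407 -4.290465583418066
0.14261902170863724 -92.53245603259576
0.10775105828930658 176.96478002169036
0.14503347368856748 88.05149849792069
lamp top [ 0.4853 -0.2794  0.08  ] shade top [ 0.49   -0.3405  0.05  ] knob [ 0.4803 -0.2494  0.042 ]
lamp scene [ 0.486  -0.2817  0.08  ] shade [ 0.501 -0.349  0.04 ] knob [ 0.4832 -0.2501  0.045 ]
```

The crops confirm the choice. The black lamp has its sleeve at top (366,230) and its shade pointing to world -y. The dark stand's spigot is at top (225,201). The brass pin ends show at top (222,206) and (230,203), so the pin lies about 25° from stand x. The handle is about 0.2 rad from fully open.

```bash
cat > plan.py <<'E'
import sys,math
from h import *
from scipy.spatial.transform import Rotation as Ro
# usage: plan.py x y z yawdeg [n]
x,y,z,yaw=map(float,sys.argv[1:5])
o=observe(); p=np.array(o["tool_pos"]); R=Ro.from_euler("xyz",o["tool_rot"])
Rt=Ro.from_euler("xyz",[math.pi,0,math.radians(yaw)])
P=np.array([x,y,z]); rv=(R.inv()*Rt).as_rotvec()
n=max(math.ceil(np.linalg.norm(P-p)/.038),math.ceil(np.degrees(np.linalg.norm(rv))/6.8),1)
if len(sys.argv)>5: n=int(sys.argv[5])
print("t",o["time"],"n",n)
for i in range(n):
    Rc=R*Ro.from_rotvec(rv*i/n)
    off=Rc.inv().apply((P-p)/n)*1000
    print('{"offset":%s,"rotation":%s},'%([round(float(v),1) for v in off],[round(float(v),4) for v in rv/n]))
E
python3 plan.py 0.486 -0.2805 0.23 100
```

```text
t 1.7 n 12
{"offset":[28.7, -6.9, 5.2],"rotation":[0.0, 0.0, -0.1133]},
{"offset":[29.3, -3.6, 5.2],"rotation":[0.0, 0.0, -0.1133]},
{"offset":[29.5, -0.2, 5.2],"rotation":[0.0, 0.0, -0.1133]},
{"offset":[29.4, 3.1, 5.2],"rotation":[0.0, 0.0, -0.1133]},
{"offset":[28.8, 6.4, 5.2],"rotation":[0.0, 0.0, -0.1133]},
{"offset":[27.9, 9.6, 5.2],"rotation":[0.0, 0.0, -0.1133]},
{"offset":[26.6, 12.7, 5.2],"rotation":[0.0, 0.0, -0.1133]},
{"offset":[25.0, 15.7, 5.2],"rotation":[0.0, 0.0, -0.1133]},
{"offset":[23.1, 18.4, 5.2],"rotation":[0.0, 0.0, -0.1133]},
{"offset":[20.9, 20.9, 5.2],"rotation":[0.0, 0.0, -0.1133]},
{"offset":[18.4, 23.1, 5.2],"rotation":[0.0, 0.0, -0.1133]},
{"offset":[15.7, 25.0, 5.2],"rotation":[0.0, 0.0, -0.1133]},
```

>>> {"op": "apply_moves", "data": {
  "motion": [
    {"offset": [28.7,-6.9,5.2],"rotation": [0,0,-0.113]},
    {"offset": [29.3,-3.6,5.2],"rotation": [0,0,-0.113]},
    {"offset": [29.5,-0.2,5.2],"rotation": [0,0,-0.113]},
    {"offset": [29.4,3.1,5.2],"rotation": [0,0,-0.113]},
    {"offset": [28.8,6.4,5.2],"rotation": [0,0,-0.113]},
    {"offset": [27.9,9.6,5.2],"rotation": [0,0,-0.113]},
    {"offset": [26.6,12.7,5.2],"rotation": [0,0,-0.113]},
    {"offset": [25,15.7,5.2],"rotation": [0,0,-0.113]},
    {"offset": [23.1,18.4,5.2],"rotation": [0,0,-0.113]},
    {"offset": [20.9,20.9,5.2],"rotation": [0,0,-0.113]},
    {"offset": [18.4,23.1,5.2],"rotation": [0,0,-0.113]},
    {"offset": [15.7,25,5.2],"rotation": [0,0,-0.113]}
  ],
  "grip": 0
}}

```text
time: 2.7
tool_pos: [0.4899, -0.2704, 0.2278]
tool_rot: [-3.141, 0.007, 1.794]
contact_force: [0.1, -0.5, -0.5]
opening: 0.0915
```

```bash
python3 plan.py 0.486 -0.2805 0.2 100; python3 plan.py 0.486 -0.2805 0.111 100 4
```

```text
t 2.7 n 1
{"offset":[-8.7, -6.0, 27.9],"rotation":[-0.0001, 0.0071, 0.0483]},
t 2.7 n 4
{"offset":[-2.0, -1.5, 29.2],"rotation":[-0.0, 0.0018, 0.0121]},
{"offset":[-2.1, -1.5, 29.2],"rotation":[-0.0, 0.0018, 0.0121]},
{"offset":[-2.2, -1.5, 29.2],"rotation":[-0.0, 0.0018, 0.0121]},
{"offset":[-2.2, -1.4, 29.2],"rotation":[-0.0, 0.0018, 0.0121]},
```

>>> {"op": "apply_moves", "data": {
  "motion": [
    {"offset": [-8.7,-6,20],"rotation": [0,0.007,0.048]},
    {"offset": [0,0,10],"rotation": [0,0,0]}
  ]
}}

```text
time: 2.87
tool_pos: [0.4913, -0.2761, 0.198]
tool_rot: [3.138, 0.002, 1.759]
contact_force: [-0.6, 0.2, 0.1]
opening: 0.0916
```

```bash
python3 plan.py 0.486 -0.2805 0.111 100 4; python3 -c "
from h import *
a=read_camera('scene');b=read_camera('top')
save(a,'s1',(150,190,290,330),5)
o=observe();print(o)
"
```

```text
t 2.8667 n 4
{"offset":[-0.8, -1.6, 21.8],"rotation":[0.001, 0.0005, 0.0033]},
{"offset":[-0.8, -1.6, 21.8],"rotation":[0.001, 0.0005, 0.0033]},
{"offset":[-0.8, -1.5, 21.8],"rotation":[0.001, 0.0005, 0.0033]},
{"offset":[-0.8, -1.5, 21.8],"rotation":[0.001, 0.0005, 0.0033]},
{'time': 2.9667, 'qpos': array([-0.64909637,  0.49801882,  1.5535054 ,  0.00276565,  1.08766352,
       -0.83847172]), 'qvel': array([-0.01911512, -0.03402498, -0.02373746, -0.00757382,  0.0309236 ,
        0.00252029]), 'joint_efforts': array([ 5.53240925e-01, -4.79993749e+01, -2.20267206e+01,  1.01723077e-01,
       -3.08471359e-01,  1.53501536e-03]), 'tool_pos': array([ 0.49066489, -0.275626  ,  0.19826668]), 'tool_rot': array([3.13816228e+00, 1.47647514e-04, 1.75888957e+00]), 'contact_force': array([-0.38638088, -0.73725768,  0.26468748]), 'torque': array([-0.05401857, -0.14509021, -0.00586581]), 'opening': 0.09194091601249088}
```

View pics/s1.png

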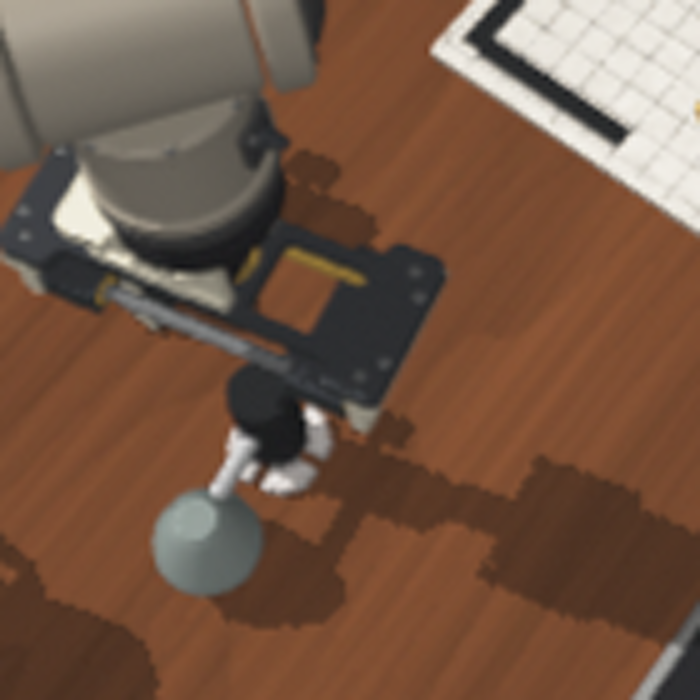

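The gripper stands above the sleeve. The scene view shows the sleeve clear, between the fingers' planes. Next I descend.

>>> {"op": "apply_moves", "data": {
  "motion": [
    {"offset": [-3,-5,22],"rotation": [0.003,0,0.01]},
    {"offset": [-2,-2,22],"rotation": [0,0,0]},
    {"offset": [0,0,20],"rotation": [0,0,0]}
  ]
}}

```text
time: 3.22
tool_pos: [0.4864, -0.2851, 0.1391]
tool_rot: [3.133, 0.009, 1.747]
contact_force: [0.2, -0.5, 0.3]
opening: 0.0918
```

```bash
python3 plan.py 0.486 -0.2805 0.111 100 2
```

```text
t 3.2167 n 2
{"offset":[2.4, 0.1, 14.0],"rotation":[0.0042, 0.0047, 0.0011]},
{"offset":[2.4, 0.1, 14.1],"rotation":[0.0042, 0.0047, 0.0011]},
```

>>> {"op": "apply_moves", "data": {
  "motion": [
    {"offset": [4,0,15],"rotation": [0.006,0.008,0]},
    {"offset": [2,0,13],"rotation": [0.003,0.002,0]},
    {"offset": [0,0,2],"rotation": [0,0,0]}
  ]
}}

```text
time: 3.47
tool_pos: [0.4831, -0.28, 0.1067]
tool_rot: [-3.138, -0.004, 1.744]
contact_force: [-0.0, 0.8, -0.2]
opening: 0.0916
```

```bash
python3 plan.py 0.486 -0.2805 0.111 100 1
```

```text
t 3.4667 n 1
{"offset":[-1.0, 2.7, -4.3],"rotation":[-0.0037, -0.0038, -0.0016]},
```

>>> {"op": "apply_moves", "data": {
  "motion": [
    {"offset": [-1,2.7,-4],"rotation": [-0.003,-0.003,0]},
    {"offset": [0,0,0],"rotation": [0,0,0]}
  ]
}}

```text
time: 3.63
tool_pos: [0.4859, -0.2811, 0.1116]
tool_rot: [-3.141, -0.001, 1.743]
contact_force: [-0.3, -0.1, 0.1]
opening: 0.0917
```

>>> {"op": "apply_moves", "data": {
  "motion": [
    {"offset": [0,0,0],"rotation": [0,0,0]},
    {"offset": [0,0,0],"rotation": [0,0,0]},
    {"offset": [0,0,0],"rotation": [0,0,0]},
    {"offset": [0,0,0],"rotation": [0,0,0]},
    {"offset": [0,0,0],"rotation": [0,0,0]},
    {"offset": [0,0,0],"rotation": [0,0,0]}
  ],
  "grip": 1,
  "grip_force": 30
}}

```text
time: 4.13
tool_pos: [0.4877, -0.2826, 0.1164]
tool_rot: [3.137, 0.005, 1.743]
contact_force: [0.5, 0.3, -0.3]
opening: 0.0565
```

>>> {"op": "apply_moves", "data": {
  "motion": [
    {"offset": [1,1,4],"rotation": [0.004,0.004,0]},
    {"offset": [0,0,0],"rotation": [0,0,0]},
    {"offset": [0,0,0],"rotation": [0,0,0]},
    {"offset": [0,0,0],"rotation": [0,0,0]},
    {"offset": [0,0,0],"rotation": [0,0,0]}
  ]
}}

```text
time: 4.55
tool_pos: [0.4881, -0.2812, 0.1119]
tool_rot: [-3.141, -0.0, 1.743]
contact_force: [-0.7, 0.5, 2.6]
opening: 0.0328
```

Opening is 32.8 mm, so the sleeve is gripped, with the foot 111.9 mm below the TCP. Next I lift.

>>> {"op": "apply_moves", "data": {
  "motion": [
    {"offset": [0,0,-20],"rotation": [0,0,0]},
    {"offset": [0,0,-35],"rotation": [0,0,0]},
    {"offset": [0,0,-35],"rotation": [0,0,0]},
    {"offset": [0,0,-30],"rotation": [0,0,0]},
    {"offset": [0,0,-10],"rotation": [0,0,0]}
  ],
  "grip_force": 40
}}

```text
time: 4.97
tool_pos: [0.4854, -0.2786, 0.2382]
tool_rot: [-3.128, -0.016, 1.742]
contact_force: [1.2, -0.2, -3.9]
opening: 0.0327
```

```bash
python3 plan.py 0.5565 0.178 0.245 112.4 12
```

```text
t 4.9667 n 12
{"offset":[36.5, 12.3, -0.2],"rotation":[-0.001, -0.0014, -0.0183]},
{"offset":[36.3, 13.0, -0.2],"rotation":[-0.001, -0.0014, -0.0183]},
{"offset":[36.0, 13.7, -0.2],"rotation":[-0.001, -0.0014, -0.0183]},
{"offset":[35.8, 14.3, -0.3],"rotation":[-0.001, -0.0014, -0.0183]},
{"offset":[35.5, 15.0, -0.3],"rotation":[-0.001, -0.0014, -0.0183]},
{"offset":[35.2, 15.6, -0.3],"rotation":[-0.001, -0.0014, -0.0183]},
{"offset":[34.9, 16.3, -0.4],"rotation":[-0.001, -0.0014, -0.0183]},
{"offset":[34.6, 16.9, -0.4],"rotation":[-0.001, -0.0014, -0.0183]},
{"offset":[34.3, 17.5, -0.4],"rotation":[-0.001, -0.0014, -0.0183]},
{"offset":[34.0, 18.1, -0.5],"rotation":[-0.001, -0.0014, -0.0183]},
{"offset":[33.6, 18.8, -0.5],"rotation":[-0.001, -0.0014, -0.0183]},
{"offset":[33.3, 19.4, -0.5],"rotation":[-0.001, -0.0014, -0.0183]},
```

>>> {"op": "apply_moves", "data": {
  "motion": [
    {"offset": [20,7,-1],"rotation": [-0.004,-0.006,-0.018]},
    {"offset": [36,13,-0.5],"rotation": [-0.004,-0.006,-0.018]},
    {"offset": [36,13.7,-0.5],"rotation": [-0.001,-0.001,-0.018]},
    {"offset": [36,14.3,-0.3],"rotation": [-0.001,-0.001,-0.018]},
    {"offset": [35.5,15,-0.3],"rotation": [0,0,-0.018]},
    {"offset": [35,15.6,-0.3],"rotation": [0,0,-0.018]},
    {"offset": [35,16.3,-0.4],"rotation": [0,0,-0.018]},
    {"offset": [34.5,17,-0.4],"rotation": [0,0,-0.018]},
    {"offset": [34,17.5,-0.4],"rotation": [0,0,-0.018]},
    {"offset": [34,18,-0.5],"rotation": [0,0,-0.018]},
    {"offset": [30,16,-0.5],"rotation": [0,0,-0.018]},
    {"offset": [15,8,0],"rotation": [0,0,-0.018]}
  ]
}}

```text
time: 5.97
tool_pos: [0.5477, 0.1489, 0.2369]
tool_rot: [-3.13, -0.005, 1.957]
contact_force: [-0.4, -0.9, -5.3]
opening: 0.0325
```

```bash
python3 plan.py 0.5565 0.178 0.240 112.4 
```

```text
t 5.9667 n 1
{"offset":[23.7, 19.1, -3.2],"rotation":[-0.0119, -0.0053, -0.0048]},
```

>>> {"op": "apply_moves", "data": {
  "motion": [
    {"offset": [20,19,-3],"rotation": [-0.01,-0.005,-0.005]},
    {"offset": [0,0,0],"rotation": [0,0,0]},
    {"offset": [0,0,0],"rotation": [0,0,0]}
  ]
}}

```text
time: 6.22
tool_pos: [0.5561, 0.1816, 0.236]
tool_rot: [-3.134, -0.004, 1.97]
contact_force: [-0.2, -0.4, -5.5]
opening: 0.0325
```

```bash
python3 plan.py 0.5565 0.178 0.240 112.4; python3 - <<'E'
from h import *
a=read_camera("scene");b=read_camera("top")
o=observe();print(o["tool_pos"],o["tool_rot"],o["time"])
save(a,"s2",(255,90,395,220),5.6);save(b,"t2",(170,130,310,270),5)
for p in(a,b):
    for q in["lamp","shade","bore","spigot_top","seat"]:
        print(q,[(round(r["score"],2),np.round(r["location"],4)) for r in tip_of(q,p)][:3])
E
```

```text
t 6.2167 n 1
{"offset":[-3.5, -1.0, -4.0],"rotation":[-0.0074, -0.0035, 0.0085]},
[0.55619026 0.1807013  0.23632505] [-3.13486716 -0.00370287  1.96849548] 6.3167
lamp [(0.96, array([0.554 , 0.1866, 0.1237])), (0.93, array([ 0.356 , -0.1812, -0.001 ])), (0.69, array([ 0.7048, -0.1237, -0.0025]))]
shade [(0.61, array([0.5782, 0.1216, 0.1667])), (0.58, array([ 0.3612, -0.2466,  0.0379]))]
bore [(0.8, array([0.5512, 0.1826, 0.1231])), (0.69, array([ 0.3605, -0.1799,  0.0007]))]
spigot_top [(0.8, array([0.3287, 0.2263, 0.0958])), (0.78, array([0.5575, 0.184 , 0.1037]))]
seat [(0.68, array([0.3287, 0.226 , 0.0391])), (0.64, array([0.5542, 0.1794, 0.0436]))]
lamp [(0.7, array([0.5507, 0.1807, 0.1202])), (0.68, array([ 0.3578, -0.1832, -0.0017]))]
shade [(0.59, array([ 0.363 , -0.249 ,  0.0391])), (0.51, array([0.579 , 0.1205, 0.1609])), (0.42, array([ 5.627e-01,  1.718e-01, -1.000e-04]))]
bore [(0.72, array([0.5551, 0.1779, 0.123 ])), (0.59, array([ 0.3572, -0.1857, -0.003 ])), (0.27, array([0.6975, 0.024 , 0.002 ]))]
spigot_top [(0.72, array([0.5565, 0.1803, 0.0967]))]
seat [(0.54, array([0.558 , 0.1768, 0.0425]))]
```

View pics/s2.png

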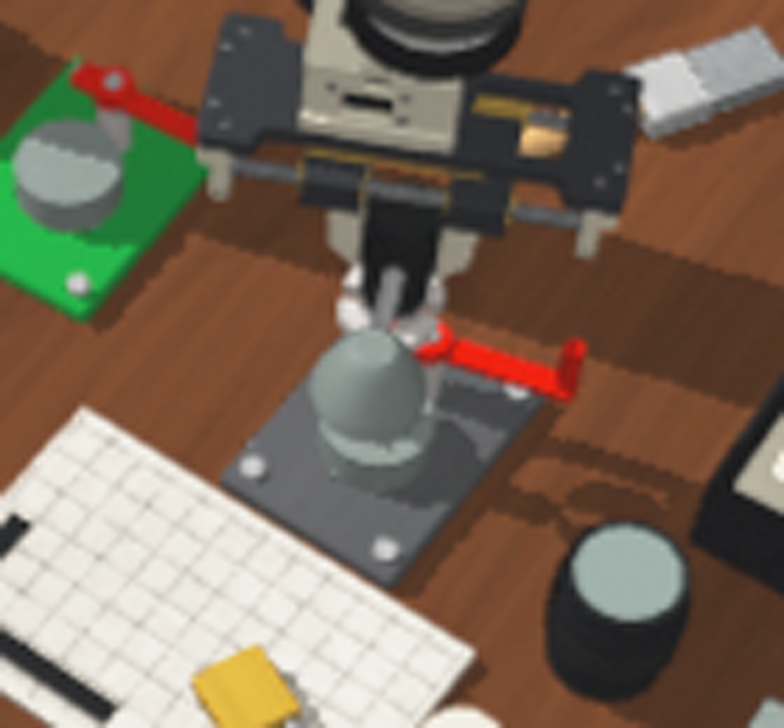

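View pics/t2.png

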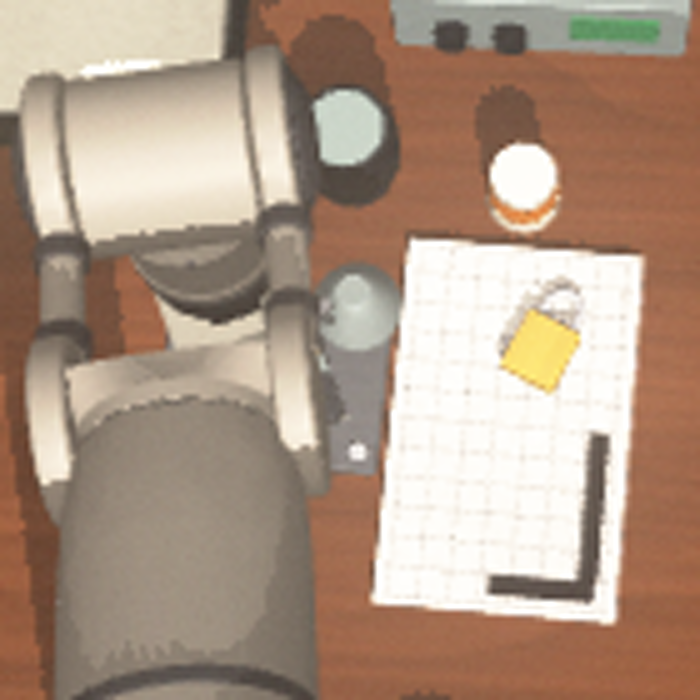

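Scene crop s2: the sleeve is in the grip at about (395,260) in the crop, over the spigot, and the shade points over the board. The networks put the bore 1–3 mm from the TCP axis, which is within the 6.5 mm the taper can capture. Next I centre and lower onto the spigot.

>>> {"op": "apply_moves", "data": {
  "motion": [
    {"offset": [-4.5,0,6],"rotation": [-0.006,-0.003,0.006]},
    {"offset": [0,0,6],"rotation": [0,0,0]}
  ]
}}

```text
time: 6.98
tool_pos: [0.5593, 0.1756, 0.2262]
tool_rot: [3.137, 0.001, 1.961]
contact_force: [-0.3, -0.5, -5.8]
opening: 0.0328
```

```bash
python3 plan.py 0.557 0.1766 0.205 112.4 2
```

```text
t 6.9833 n 2
{"offset":[0.9, -0.9, 10.6],"rotation":[0.0025, 0.0006, -0.0005]},
{"offset":[0.9, -0.9, 10.6],"rotation":[0.0025, 0.0006, -0.0005]},
```

>>> {"op": "apply_moves", "data": {
  "motion": [
    {"offset": [1.5,-1.8,8],"rotation": [0.004,0,0]},
    {"offset": [0,0,7],"rotation": [0,0,0]},
    {"offset": [0,0,6],"rotation": [0,0,0]}
  ]
}}

```text
time: 7.23
tool_pos: [0.5567, 0.1759, 0.2026]
tool_rot: [3.142, 0.001, 1.96]
contact_force: [-0.2, 0.5, -5.3]
opening: 0.0327
```

```bash
python3 plan.py 0.557 0.1766 0.19 112.4 2
```

```text
t 7.2333 n 2
{"offset":[0.3, 0.3, 6.3],"rotation":[0.0, 0.0005, -0.0009]},
{"offset":[0.3, 0.3, 6.3],"rotation":[0.0, 0.0005, -0.0009]},
```

>>> {"op": "apply_moves", "data": {
  "motion": [
    {"offset": [0.3,0,5],"rotation": [0,0,0]},
    {"offset": [0,0,5],"rotation": [0,0,0]},
    {"offset": [0,0,5],"rotation": [0,0,0]}
  ]
}}

```text
time: 7.48
tool_pos: [0.5566, 0.1762, 0.1849]
tool_rot: [-3.141, 0.001, 1.96]
contact_force: [0.6, -0.3, -5.3]
opening: 0.0326
```

>>> {"op": "apply_moves", "data": {
  "motion": [
    {"offset": [0,0,5],"rotation": [0,0,0]},
    {"offset": [0,0,5],"rotation": [0,0,0]},
    {"offset": [0,0,4],"rotation": [0,0,0]}
  ]
}}

```text
time: 7.73
tool_pos: [0.5568, 0.1764, 0.1692]
tool_rot: [-3.141, 0.001, 1.96]
contact_force: [-0.2, 0.6, -5.8]
opening: 0.0326
```

>>> {"op": "apply_moves", "data": {
  "motion": [
    {"offset": [0,0,3],"rotation": [0,0,0]},
    {"offset": [0,0,2],"rotation": [0,0,0]}
  ]
}}

```text
time: 7.9
tool_pos: [0.5568, 0.1765, 0.1632]
tool_rot: [-3.141, 0.001, 1.96]
contact_force: [0.7, 0.4, -4.6]
opening: 0.0325
```

>>> {"op": "apply_moves", "data": {
  "motion": [
    {"offset": [0,0,2],"rotation": [0,0,0]},
    {"offset": [0,0,2],"rotation": [0,0,0]}
  ]
}}

```text
time: 8.07
tool_pos: [0.5573, 0.1766, 0.1592]
tool_rot: [3.141, 0.001, 1.96]
contact_force: [1.4, 0.9, -4.7]
opening: 0.0327
```

At 159.2 mm the TCP is already below the pin-stop height of 162.4 mm with no rise in force, so the notch seems to be over the pin. I continue downward.

>>> {"op": "apply_moves", "data": {
  "motion": [
    {"offset": [0,0,3],"rotation": [0,0,0]},
    {"offset": [0,0,2],"rotation": [0,0,0]}
  ]
}}

```text
time: 8.23
tool_pos: [0.5573, 0.1767, 0.1541]
tool_rot: [3.14, 0.001, 1.961]
contact_force: [0.3, 0.4, -4.2]
opening: 0.0328
```

>>> {"op": "apply_moves", "data": {
  "motion": [
    {"offset": [0,0,2],"rotation": [0,0,0]},
    {"offset": [0,0,2],"rotation": [0,0,0]}
  ]
}}

```text
time: 8.4
tool_pos: [0.5573, 0.1767, 0.1517]
tool_rot: [3.14, 0.001, 1.961]
contact_force: [-10.2, -1.6, 27.6]
opening: 0.0325
```

Contact at TCP z 151.7 mm, against 152 mm expected for fully home. I ease the push, then check.

>>> {"op": "apply_moves", "data": {
  "motion": [
    {"offset": [0,0,-0.7],"rotation": [0,0,0]},
    {"offset": [0,0,0],"rotation": [0,0,0]}
  ]
}}

```text
time: 8.57
tool_pos: [0.5572, 0.1768, 0.1535]
tool_rot: [3.139, 0.002, 1.961]
contact_force: [-0.8, 0.2, -4.9]
opening: 0.0325
```

```bash
python3 - <<'E'
from h import *
a=read_camera("scene")
o=observe();print(o["tool_pos"],o["tool_rot"],o["time"],o["contact_force"])
save(a,"s3",(285,90,395,200),6)
for q in["lamp","shade","bore","latch_post"]:
        print(q,[(round(r["score"],2),np.round(r["location"],4)) for r in tip_of(q,a)][:3])
E
```

```text
[0.55715254 0.17675389 0.15322715] [3.13906251e+00 1.42178290e-03 1.96073870e+00] 8.6167 [ 0.13306574  0.541739   -4.83235246]
lamp [(0.98, array([0.5593, 0.1813, 0.0469])), (0.86, array([ 3.576e-01, -1.808e-01,  1.000e-04])), (0.3, array([ 7.197e-01,  1.439e-01, -6.000e-04]))]
shade [(0.73, array([ 0.3605, -0.2435,  0.0396])), (0.67, array([0.584 , 0.1132, 0.08  ]))]
bore [(0.86, array([0.55  , 0.1765, 0.0424])), (0.65, array([ 0.3614, -0.1799,  0.0024])), (0.24, array([0.6356, 0.2336, 0.0933]))]
latch_post [(0.55, array([0.4031, 0.2706, 0.0962])), (0.4, array([0.6353, 0.2352, 0.0936]))]
```

View pics/s3.png

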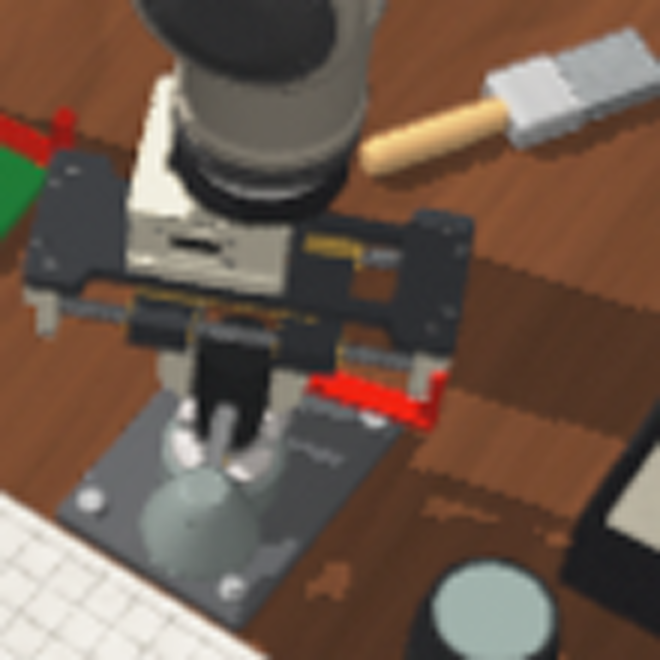

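The sleeve rides up about 1.5 mm when I ease off, so I push it home again and release there.

>>> {"op": "apply_moves", "data": {
  "motion": [
    {"offset": [0,0,2],"rotation": [0,0,0]},
    {"offset": [0,0,1.5],"rotation": [0,0,0]},
    {"offset": [0,0,0.7],"rotation": [0,0,0]}
  ]
}}

```text
time: 9.07
tool_pos: [0.5572, 0.1768, 0.1518]
tool_rot: [3.138, 0.002, 1.961]
contact_force: [-1.0, 0.4, -2.4]
opening: 0.0326
```

>>> {"op": "apply_moves", "data": {
  "motion": [
    {"offset": [0,0,0],"rotation": [0,0,0]},
    {"offset": [0,0,0],"rotation": [0,0,0]},
    {"offset": [0,0,0],"rotation": [0,0,0]},
    {"offset": [0,0,0],"rotation": [0,0,0]},
    {"offset": [0,0,0],"rotation": [0,0,0]},
    {"offset": [0,0,0],"rotation": [0,0,0]}
  ],
  "grip": 0.25
}}

```text
time: 9.57
tool_pos: [0.5584, 0.1769, 0.1528]
tool_rot: [3.135, 0.003, 1.961]
contact_force: [-1.4, -0.2, 0.4]
opening: 0.0671
```

>>> {"op": "apply_moves", "data": {
  "motion": [
    {"offset": [0,0,-10],"rotation": [0,0,0]},
    {"offset": [0,0,-20],"rotation": [0.004,0,0]},
    {"offset": [0,0,-30],"rotation": [0,0,0]},
    {"offset": [0,0,-25],"rotation": [0,0,0]},
    {"offset": [0,0,-10],"rotation": [0,0,0]}
  ]
}}

```text
time: 9.98
tool_pos: [0.5565, 0.1766, 0.25]
tool_rot: [-3.136, 0.001, 1.961]
contact_force: [0.4, 0.5, -0.8]
opening: 0.0688
```

>>> {"op": "apply_moves", "data": {
  "motion": [
    {"offset": [-35,0,0],"rotation": [0,0,0]},
    {"offset": [-35,0,0],"rotation": [0,0,0]},
    {"offset": [-35,0,0],"rotation": [0,0,0]}
  ]
}}

```text
time: 10.23
tool_pos: [0.5969, 0.084, 0.2581]
tool_rot: [3.137, 0.002, 1.971]
contact_force: [0.5, 0.5, 0.7]
opening: 0.0687
```

```bash
python3 - <<'E'
from h import *
a=read_camera("scene");b=read_camera("top")
o=observe();print(o["tool_pos"],o["tool_rot"],o["time"],o["contact_force"])
save(a,"s4",(275,90,395,200),6);save(b,"t4",(180,160,260,230),8)
for p in(a,b):
  for q in["lamp","shade","bore","latch_post"]:
        print(q,[(round(r["score"],2),np.round(r["location"],4)) for r in tip_of(q,p)][:3])
E
```

```text
[0.59835177 0.07994157 0.25752596] [3.13708175 0.00350615 1.96473288] 10.3333 [ 0.34063273  0.01170692 -0.45612358]
lamp [(0.76, array([ 0.3541, -0.1792,  0.0012])), (0.72, array([0.5585, 0.1823, 0.042 ]))]
shade [(0.94, array([0.58  , 0.1167, 0.0795])), (0.75, array([ 0.3623, -0.2447,  0.0395]))]
bore [(0.98, array([ 0.3613, -0.1788,  0.0011])), (0.95, array([0.5523, 0.1772, 0.0414]))]
latch_post [(0.74, array([0.5897, 0.0098, 0.0106])), (0.49, array([0.4059, 0.2707, 0.092 ]))]
lamp [(0.6, array([ 0.3581, -0.1816, -0.0008]))]
shade [(0.85, array([ 0.3631, -0.2493,  0.0378]))]
bore [(0.72, array([ 0.3578, -0.1807, -0.0019]))]
latch_post [(0.65, array([0.4024, 0.2722, 0.0915])), (0.42, array([0.631 , 0.2376, 0.0879]))]
```

View pics/s4.png

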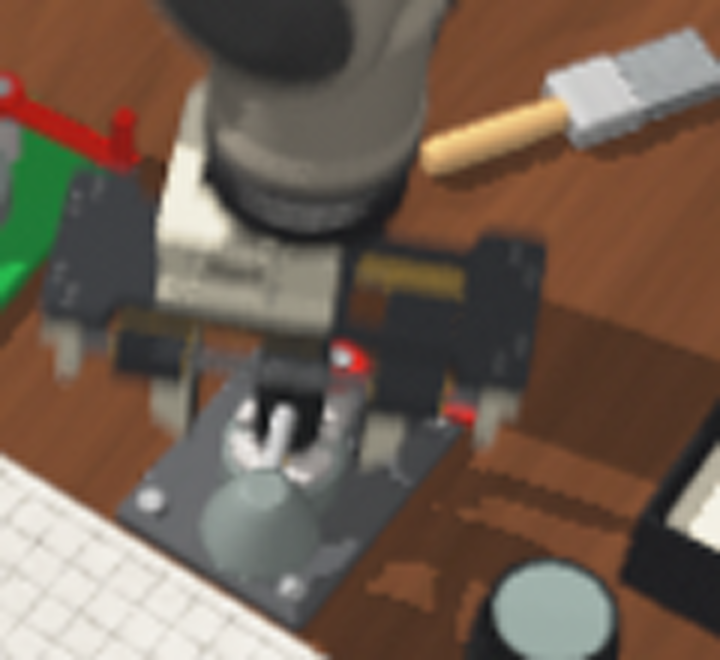

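View pics/t4.png

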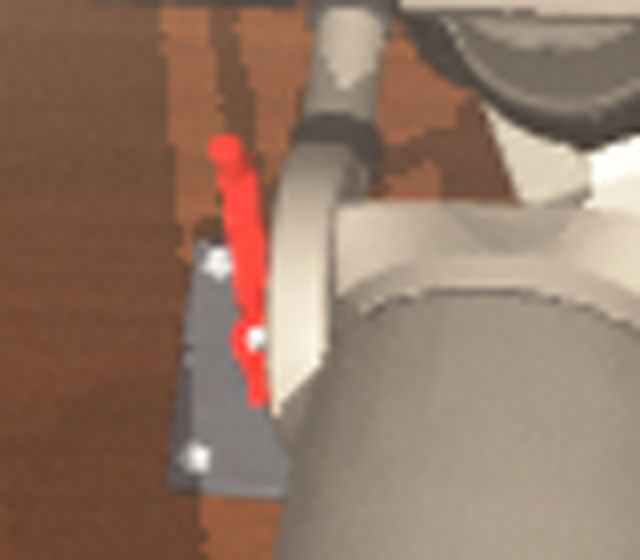

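Crop s4: the foot is flat on the boss, the shade reaches over the board side, and the sleeve is released. The network puts the shade at z 0.0795 (0.080 if home, 0.0905 if on the pin). Crop t4: the handle is still open, with its post at top (208,178). Next I close the fingers and come behind the post.

```bash
python3 plan.py 0.637 0.2086 0.23 102 5
```

```text
t 10.7333 n 5
{"offset":[19.6, 17.1, 5.3],"rotation":[0.0005, 0.0001, 0.0381]},
{"offset":[20.2, 16.4, 5.3],"rotation":[0.0005, 0.0001, 0.0381]},
{"offset":[20.8, 15.6, 5.3],"rotation":[0.0005, 0.0001, 0.0381]},
{"offset":[21.4, 14.8, 5.3],"rotation":[0.0005, 0.0001, 0.0381]},
{"offset":[21.9, 14.0, 5.3],"rotation":[0.0005, 0.0001, 0.0381]},
```

>>> {"op": "apply_moves", "data": {
  "motion": [
    {"offset": [15,13,4],"rotation": [0,0,0.038]},
    {"offset": [20,16.4,5],"rotation": [0,0,0.038]},
    {"offset": [21,15.6,5],"rotation": [0,0,0.038]},
    {"offset": [21.4,14.8,5],"rotation": [0,0,0.038]},
    {"offset": [20,13,5],"rotation": [0,0,0.038]},
    {"offset": [4,3,0],"rotation": [0,0,0]},
    {"offset": [0,0,0],"rotation": [0,0,0]},
    {"offset": [0,0,0],"rotation": [0,0,0]},
    {"offset": [0,0,0],"rotation": [0,0,0]}
  ],
  "grip": 1
}}

```text
time: 11.48
tool_pos: [0.6357, 0.2144, 0.2316]
tool_rot: [3.14, 0.001, 1.779]
contact_force: [0.6, 0.2, 1.2]
opening: 0.0137
```

```bash
python3 plan.py 0.637 0.2086 0.17 102 3
```

```text
t 11.4833 n 3
{"offset":[-2.0, 0.0, 20.5],"rotation":[0.0004, 0.0004, -0.0004]},
{"offset":[-2.0, 0.0, 20.5],"rotation":[0.0004, 0.0004, -0.0004]},
{"offset":[-2.0, 0.0, 20.5],"rotation":[0.0004, 0.0004, -0.0004]},
```

>>> {"op": "apply_moves", "data": {
  "motion": [
    {"offset": [-3,0,20],"rotation": [0,0,0]},
    {"offset": [-3,0,20],"rotation": [0,0,0]},
    {"offset": [0,0,15],"rotation": [0,0,0]},
    {"offset": [0,0,3],"rotation": [0,0,0]}
  ]
}}

```text
time: 11.82
tool_pos: [0.6377, 0.2045, 0.1762]
tool_rot: [3.134, 0.002, 1.777]
contact_force: [-0.8, -0.3, -1.2]
opening: 0.001
```

```bash
python3 plan.py 0.637 0.2086 0.14 102 2;python3 - <<'E'
from h import *
a=read_camera("scene")
save(a,"s5",(275,90,395,200),6)
E
```

```text
t 11.8167 n 2
{"offset":[2.1, -0.1, 18.1],"rotation":[0.0038, 0.0012, -0.0014]},
{"offset":[2.1, -0.0, 18.1],"rotation":[0.0038, 0.0012, -0.0014]},
```

View pics/s5.png

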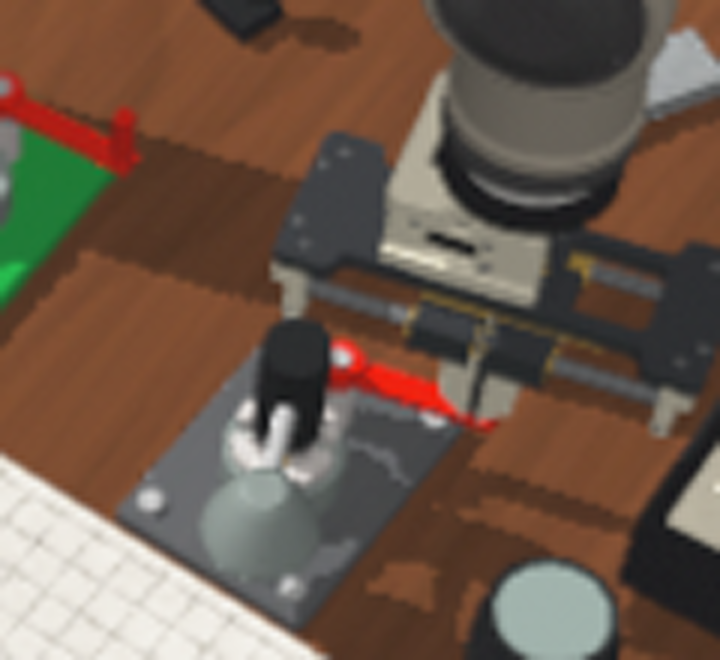

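Crop s5: the lamp stands flat on the boss. The closed fingers at about (480,390) are just beside the post. The gripper body passes over the sleeve top with about 23 mm to spare. I lower further.

>>> {"op": "apply_moves", "data": {
  "motion": [
    {"offset": [1,0,15],"rotation": [0.004,0,0]},
    {"offset": [0,0,15],"rotation": [0.002,0,0]},
    {"offset": [0,0,2],"rotation": [0,0,0]}
  ]
}}

```text
time: 12.12
tool_pos: [0.6395, 0.2039, 0.1467]
tool_rot: [3.134, 0.003, 1.776]
contact_force: [-0.6, -0.3, -0.9]
opening: 0.0007
```

```bash
cat > arc.py <<'E'
import sys,math
from h import *
from scipy.spatial.transform import Rotation as Ro
# arc about pivot by total deg in n rows, from where tool is
tot,n=float(sys.argv[1]),int(sys.argv[2])
piv=np.array([.5585,.2225])
o=observe();p=np.array(o["tool_pos"]);yaw=o["tool_rot"][2]
r=p[:2]-piv; print("t",o["time"],"r",np.hypot(*r),"ang",np.degrees(np.arctan2(r[1],r[0])),"yaw",np.degrees(yaw),"z",p[2],"F",o["contact_force"])
d=math.radians(tot/n); c,s=math.cos(d),math.sin(d)
dp=np.array([[c,-s],[s,c]])@r-r
ty=np.array([math.sin(yaw),-math.cos(yaw)]);tx=np.array([math.cos(yaw),math.sin(yaw)])
print("offset per row",np.round([dp@tx*1000,dp@ty*1000],2),"rz",-d)
E
python3 arc.py 12 2
```

```text
t 12.1167 r 0.08310106483559167 ang -12.959940750280113 yaw 101.73071136029274 z 0.14665420564291268 F [-0.59356544 -0.3487461  -0.93886509]
offset per row [8.08 3.21] rz -0.10471975511965978
```

>>> {"op": "apply_moves", "data": {
  "motion": [
    {"offset": [5,0,4],"rotation": [0.004,0.002,0]},
    {"offset": [5,0,2],"rotation": [0,0,0]},
    {"offset": [5,0,0],"rotation": [0,0,0]},
    {"offset": [4,0,0],"rotation": [0,0,0]}
  ]
}}

```text
time: 12.45
tool_pos: [0.6362, 0.223, 0.1414]
tool_rot: [3.137, 0.001, 1.774]
contact_force: [-0.3, -1.1, -0.2]
opening: 0.0003
```

```bash
python3 arc.py 6 1
```

```text
t 12.45 r 0.07767301029652744 ang 0.3665691346178528 yaw 101.64543330143961 z 0.14141890578166608 F [-0.34292845 -1.12170758 -0.23301358]
offset per row [8.05 1.17] rz -0.10471975511965978
```

>>> {"op": "apply_moves", "data": {
  "motion": [
    {"offset": [8,1.2,0],"rotation": [0,0,-0.1]},
    {"offset": [8,1.2,0],"rotation": [0,0,-0.1]},
    {"offset": [8,1.2,0],"rotation": [0,0,-0.1]},
    {"offset": [8,1.2,0],"rotation": [0,0,-0.1]},
    {"offset": [8,1.2,0],"rotation": [0,0,-0.1]}
  ]
}}

```text
time: 12.87
tool_pos: [0.6261, 0.2643, 0.144]
tool_rot: [3.136, 0.007, 2.294]
contact_force: [0.3, -1.1, 0.1]
opening: 0.0002
```

```bash
python3 arc.py 6 1
```

```text
t 12.8667 r 0.07951082684019783 ang 31.71487345102166 yaw 131.46469275808033 z 0.14399528388992222 F [ 0.26697991 -1.06333333  0.08768195]
offset per row [8.26 0.98] rz -0.10471975511965978
```

>>> {"op": "apply_moves", "data": {
  "motion": [
    {"offset": [8,0.5,1],"rotation": [0.002,0.003,-0.1]},
    {"offset": [8,0.5,1],"rotation": [0.001,0.002,-0.1]},
    {"offset": [8,0.7,0.5],"rotation": [0,0,-0.1]},
    {"offset": [8,0.7,0.5],"rotation": [0,0,-0.1]},
    {"offset": [8,0.7,0.5],"rotation": [0,0,-0.1]}
  ]
}}

```text
time: 13.28
tool_pos: [0.5965, 0.2945, 0.1441]
tool_rot: [3.138, 0.01, 2.824]
contact_force: [0.1, -1.6, -0.1]
opening: 0.0004
```

```bash
python3 arc.py 6 1;python3 - <<'E'
from h import *
a=read_camera("scene")
save(a,"s6",(275,90,395,200),6)
E
```

```text
t 13.2833 r 0.08139176860784152 ang 62.18888952187668 yaw 161.78550891566775 z 0.1441320247215233 F [ 0.08679018 -1.55296605 -0.14104805]
offset per row [8.46 0.98] rz -0.10471975511965978
```

View pics/s6.png

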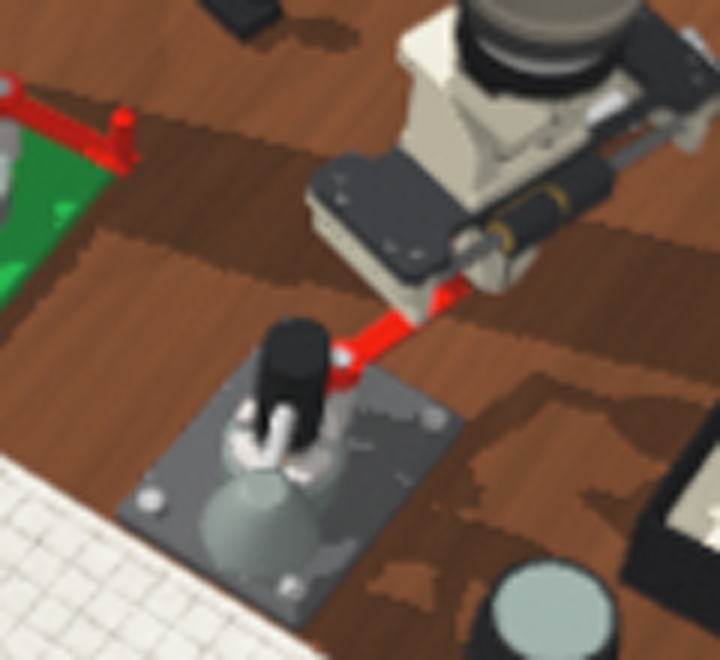

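Crop s6: the handle has swung to about 73°, with its bar running from the pivot at (345,365) to (465,285). The lamp has not moved. I continue slowly to the stop.

>>> {"op": "apply_moves", "data": {
  "motion": [
    {"offset": [6,-0.5,0.5],"rotation": [0,0.004,-0.08]},
    {"offset": [6,-0.5,0.5],"rotation": [0,0,-0.08]}
  ]
}}

```text
time: 13.5
tool_pos: [0.5841, 0.2992, 0.1446]
tool_rot: [3.137, 0.01, 2.992]
contact_force: [0.4, -0.2, -1.1]
opening: 0.0004
```

```bash
python3 arc.py 3 1
```

```text
t 13.5 r 0.0808249652594694 ang 71.56263048787123 yaw 171.4478238816309 z 0.14457131832845238 F [ 0.39483155 -0.24182799 -1.1435146 ]
offset per row [4.19 0.62] rz -0.05235987755982989
```

>>> {"op": "apply_moves", "data": {
  "motion": [
    {"offset": [3,-0.5,0],"rotation": [0,0.004,-0.04]},
    {"offset": [3,0,0],"rotation": [0,0,-0.04]}
  ]
}}

```text
time: 13.67
tool_pos: [0.5786, 0.3007, 0.1459]
tool_rot: [3.137, 0.01, 3.075]
contact_force: [10.1, -2.9, -7.0]
opening: 0.0004
```

>>> {"op": "apply_moves", "data": {
  "motion": [
    {"offset": [2,0,0],"rotation": [0,0,-0.02]},
    {"offset": [2,0,0],"rotation": [0,0,-0.02]}
  ]
}}

```text
time: 13.83
tool_pos: [0.578, 0.3013, 0.1471]
tool_rot: [3.136, 0.02, 3.114]
contact_force: [5.8, -0.8, -3.6]
opening: 0.0006
```

```bash
python3 arc.py 3 1
```

```text
t 13.8333 r 0.08114671692942592 ang 76.11248858857695 yaw 178.43021338702087 z 0.14713002200875724 F [ 5.76430051 -0.84078706 -3.56601228]
offset per row [4.17 0.8 ] rz -0.05235987755982989
```

A 10 N reaction at the expected end angle means the latch is at its stop. I back off, rise and look.

>>> {"op": "apply_moves", "data": {
  "motion": [
    {"offset": [2,0,0],"rotation": [0,0,0]},
    {"offset": [2,0,0],"rotation": [0,0,0]}
  ]
}}

```text
time: 14.0
tool_pos: [0.5774, 0.3016, 0.1483]
tool_rot: [3.134, 0.03, 3.111]
contact_force: [5.6, -1.0, -4.1]
opening: 0.0003
```

>>> {"op": "apply_moves", "data": {
  "motion": [
    {"offset": [-6,0,0],"rotation": [0,0,0]},
    {"offset": [-10,0,0],"rotation": [0,0,0]},
    {"offset": [0,0,-20],"rotation": [0,0,0]},
    {"offset": [0,0,-40],"rotation": [0,0,0]},
    {"offset": [0,0,-40],"rotation": [0,0,0]},
    {"offset": [0,30,-20],"rotation": [0,0,0]},
    {"offset": [0,40,0],"rotation": [0,0,0]},
    {"offset": [0,40,0],"rotation": [0,0,0]}
  ]
}}

```text
time: 14.67
tool_pos: [0.5992, 0.4069, 0.2797]
tool_rot: [3.133, 0.031, 3.084]
contact_force: [0.9, -0.4, -0.7]
opening: -0.0002
```

```bash
python3 - <<'E'
from h import *
a=read_camera("scene");b=read_camera("top")
o=observe();print(o["tool_pos"],o["time"],o["contact_force"])
save(a,"s7",(275,90,395,200),6);save(b,"t7",(170,140,270,230),7)
for p in(a,b):
  for q in["lamp","shade","bore","latch_post"]:
        print(q,[(round(r["score"],2),np.round(r["location"],4)) for r in tip_of(q,p)][:3])
E
```

```text
[0.59761721 0.41218591 0.27800016] 14.7667 [-0.64170876 -0.29251684 -0.44819517]
lamp [(0.76, array([ 3.556e-01, -1.794e-01,  1.000e-04])), (0.67, array([0.559 , 0.1835, 0.0389])), (0.47, array([ 0.7063, -0.1256, -0.0009]))]
shade [(0.86, array([ 0.3645, -0.2476,  0.0386])), (0.79, array([0.5794, 0.1182, 0.0798])), (0.21, array([ 0.3914, -0.4611,  0.0008]))]
bore [(0.9, array([0.552 , 0.1787, 0.0407])), (0.68, array([ 0.361 , -0.1808,  0.0035])), (0.65, array([ 3.922e-01, -4.596e-01, -4.000e-04]))]
latch_post [(0.78, array([0.4042, 0.2681, 0.0962])), (0.74, array([0.5643, 0.297 , 0.0925]))]
lamp [(0.96, array([ 0.3576, -0.1823,  0.0006])), (0.73, array([0.553, 0.178, 0.038]))]
shade [(0.69, array([0.5782, 0.1167, 0.0771])), (0.58, array([ 0.3638, -0.2463,  0.0372]))]
bore [(0.77, array([ 0.357 , -0.1804, -0.0048]))]
latch_post [(0.62, array([0.4012, 0.2715, 0.0898])), (0.59, array([0.5634, 0.2961, 0.0871]))]
```

View pics/s7.png

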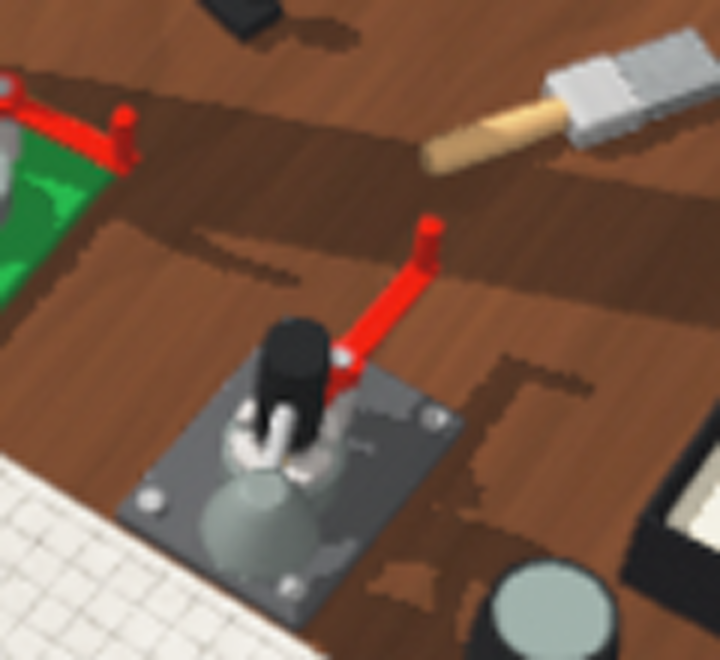

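View pics/t7.png

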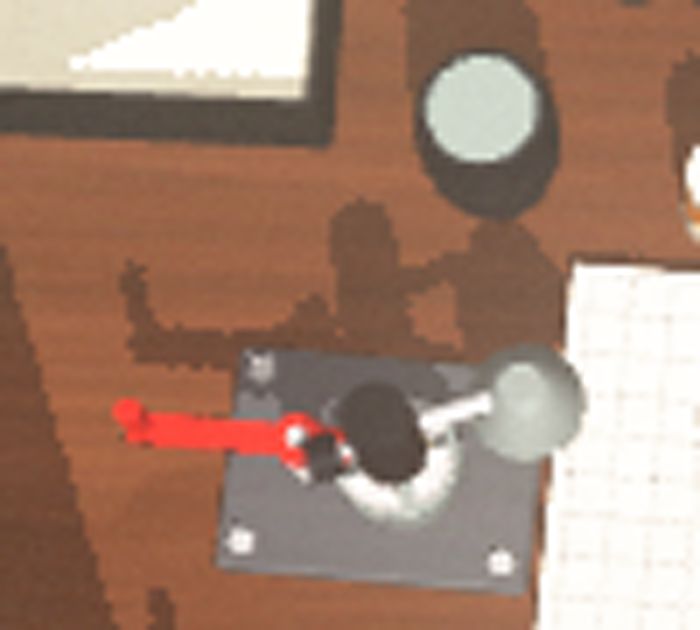

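```bash
python3 - <<'E'
from h import *
b=read_camera("top");a=read_camera("scene")
T=lambda u,v,z:ray(b,(170+u/7-.5,140+v/7-.5),z)
S=lambda u,v,z:ray(a,(275+u/6-.5,90+v/6-.5),z)
for n,po,pi in(("top",T(128,412,.09),T(295,435,.06)),("scene",S(430,224,.09),S(343,358,.06))):
    for nm,P in(("measured piv",pi),("fixed piv",np.array([.5583,.2222,0]))):
        d=po-P; print(n,nm,po,pi,np.hypot(*d[:2]),"latch deg",np.degrees(np.arctan2(d[1],d[0]))+2.2)
print("board edge/ plate dir deg -> bar:",T(135,432,.058)-T(280,438,.058))
E
```

```text
top measured piv [0.56020677 0.29518109 0.09      ] [0.55982291 0.22336992 0.06      ] 0.0718121983893244 latch deg 91.89373800699309
top fixed piv [0.56020677 0.29518109 0.09      ] [0.55982291 0.22336992 0.06      ] 0.07300599704988017 latch deg 90.7033810379781
scene measured piv [0.56143091 0.29536338 0.09      ] [0.55909297 0.22393007 0.06      ] 0.07147155789475136 latch deg 90.32543915029937
scene fixed piv [0.56143091 0.29536338 0.09      ] [0.55909297 0.22393007 0.06      ] 0.0732303433101848 latch deg 89.7496131204137
board edge/ plate dir deg -> bar: [-0.00018486  0.06737977  0.        ]
```

Both views put the latch at about 90°. The lamp is home and the gripper is clear, so I settle and hand in.

>>> {"op": "apply_moves", "data": {
  "motion": [
    {"offset": [0,0,0],"rotation": [0,0,0]},
    {"offset": [0,0,0],"rotation": [0,0,0]}
  ]
}}

```text
time: 15.43
tool_pos: [0.5988, 0.4048, 0.2769]
tool_rot: [3.136, 0.027, 3.086]
contact_force: [0.9, -0.3, -0.7]
opening: 0.0006
```

```bash
python3 -c "
from cell import *
print(hand_in())"
```

```text
the job is handed in; nothing more can be done
None
```

I put the black lamp on the dark stand's spigot, locked it with the red latch, and handed the job in at about 15.4 s of the 64 s; `hand_in` gives no verdict.

- **Fit:** I turned the lamp to the pin angle measured in the picture, about 25° from stand x. A notch dropped over the pin on the first descent, so I did not have to search for the angle. The sleeve stopped at the seat height: TCP at 151.7 mm, 152 mm expected.
- **Latch:** Only after releasing the lamp did I push the post round to its stop, which I felt as about a 10 N reaction. I then withdrew.
- **Last checks:** The latch measures 90–92° in both cameras, and the shade centre is at z ≈ 0.077–0.080 m (0.080 m when home) and about 60 mm along stand +x. The gripper is clear of everything.
- **Disagreements:** The networks' lamp and bore points scatter by 3–6 mm around the axis. When I first eased off, the sleeve rode up about 1.5 mm with the gripper, so I pushed it home again before releasing. I did not re-measure the other objects' positions at the end; I saw no contact with them, and the ones in view looked in place.

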